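# Sort two microscope spacer bars by length with the gauge and file them in their cradles

## Task

Two aluminium spacer bars of nearly equal length lie on the bench. Use the steel length gauge to find the short one: only it drops to the bottom of the gauge slot, between the end cheeks; let it rest down in there for a moment so that it has been checked. File each bar in its matching cradle (the short bar in the shorter cradle, the long bar in the longer one), slid under the clear roof right in until it lies flat with its tail behind the front lip, and leave the other things on the bench where they are.

Things in the scene. Friction and masses are not known exactly. Their poses are not given: they have to be found in the camera images.
- bar_a: square-section aluminium spacer bar, 20 x 20 mm, about 0.13 kg (mass varies), lying on the bench, both ends alike. One of bar_a and bar_b is 112 mm long, the other 126 mm; which is which is not told: the gauge tells. Origin at the centre of the bar (10 mm above the bench at the start), x along its length, either way round
- bar_b: square-section aluminium spacer bar, 20 x 20 mm, about 0.13 kg (mass varies), lying on the bench, both ends alike. One of bar_a and bar_b is 112 mm long, the other 126 mm; which is which is not told: the gauge tells. Origin at the centre of the bar (10 mm above the bench at the start), x along its length, either way round
- gauge: fixed steel length gauge. Origin on the bench under the middle of the slot, x along the slot, which is 116 mm long between two end cheeks (10 mm thick, 60 mm wide, tops 50 mm above the bench) and 28 mm wide between side walls (5 mm thick, tops 44 mm above the bench). The walls are missing over the middle 52 mm of the length, to leave room for fingers. Base plate 150 x 64 x 6 mm
- gauge_bed (a point): middle of the bed of the gauge slot, 20 mm above the bench; the bed is 16 mm wide. The 112 mm bar goes down on it (bar centre 30 mm above the bench, 2 mm play at each end); the 126 mm bar is stopped by the cheek tops (bar centre 60 mm above the bench)
- cradle_short: fixed grey storage cradle for the 112 mm bar, with a clear roof over its far part. Origin on the bench under the centre of the bar when home (home bar centre 22 mm above the bench); +x points in along the bar, from the lip to the back stop, whose face is at x = 58.5 mm. When home the bar lies flat on the floor, tail dropped behind the lip, 5 mm play lengthwise
- cradle_short_mouth (a point): middle of the cradle's tunnel mouth at floor height (12 mm above the bench), -13.5 mm along the cradle's x. Beyond it the tunnel is 28 mm wide inside, roof underside 46 mm above the bench; outside 40 mm wide, 51 mm high
- cradle_short_lip (a point): middle of the lip's inner top edge, 17 mm above the bench, -58.5 mm along the cradle's x; the lip is 5 mm thick. Lip and the open bed from here to the tunnel mouth (45 mm, top 12 mm above the bench) are only 16 mm wide, so fingers can straddle a bar there. The bar enters nose first over the lip and under the roof
- cradle_long: fixed grey storage cradle for the 126 mm bar, with a clear roof over its far part. Origin on the bench under the centre of the bar when home (home bar centre 22 mm above the bench); +x points in along the bar, from the lip to the back stop, whose face is at x = 65.5 mm. When home the bar lies flat on the floor, tail dropped behind the lip, 5 mm play lengthwise
- cradle_long_mouth (a point): middle of the cradle's tunnel mouth at floor height (12 mm above the bench), -20.5 mm along the cradle's x. Beyond it the tunnel is 28 mm wide inside, roof underside 46 mm above the bench; outside 40 mm wide, 51 mm high
- cradle_long_lip (a point): middle of the lip's inner top edge, 17 mm above the bench, -65.5 mm along the cradle's x; the lip is 5 mm thick. Lip and the open bed from here to the tunnel mouth (45 mm, top 12 mm above the bench) are only 16 mm wide, so fingers can straddle a bar there. The bar enters nose first over the lip and under the roof
- bottle: bystander: closed amber bottle, 60 mm diameter, about 140 mm tall, origin at its foot; leave alone
- tipbox: bystander: blue and white pipette-tip box 70 x 70 x 57 mm, origin under its centre; leave alone
- slidebox: bystander: white slide box 100 x 80 x 30 mm, origin under its centre; leave alone
Mind the look-alikes: they are no part of the job. What is shaped like the bar_a but brown is not meant. What is shaped like the cradle_long but blue is not meant.

How it is judged (in metres and radians):
On the way:
1. a bar (only the short one can) lies down on the bed of the gauge slot, between the cheeks (((x of bar_a in the frame of gauge between -0.006 and 0.006 m and y of bar_a in the frame of gauge between -0.008 and 0.008 m and z of bar_a in the frame of gauge between 0.027 and 0.035 m and angle between the x axis of bar_a and the x axis of gauge, either way round below 0.15 rad) or (x of bar_b in the frame of gauge between -0.006 and 0.006 m and y of bar_b in the frame of gauge between -0.008 and 0.008 m and z of bar_b in the frame of gauge between 0.027 and 0.035 m and angle between the x axis of bar_b and the x axis of gauge, either way round below 0.15 rad))), for 0.2 s.
At the end, for the whole second after the job is handed in: One bar home in the shorter cradle (only the 112 mm bar can be), the other in the longer, at rest and released: centre within 3.6 mm of home lengthwise, 6 mm sideways, 19.5 to 23.8 mm above the bench, along the cradle within 0.12 rad (((x of bar_a in the frame of cradle_short between -0.0036 and 0.0036 m and y of bar_a in the frame of cradle_short between -0.006 and 0.006 m and z of bar_a in the frame of cradle_short between 0.0195 and 0.0238 m and angle between the x axis of bar_a and the x axis of cradle_short, either way round below 0.12 rad and x of bar_b in the frame of cradle_long between -0.0036 and 0.0036 m and y of bar_b in the frame of cradle_long between -0.006 and 0.006 m and z of bar_b in the frame of cradle_long between 0.0195 and 0.0238 m and angle between the x axis of bar_b and the x axis of cradle_long, either way round below 0.12 rad) or (x of bar_b in the frame of cradle_short between -0.0036 and 0.0036 m and y of bar_b in the frame of cradle_short between -0.006 and 0.006 m and z of bar_b in the frame of cradle_short between 0.0195 and 0.0238 m and angle between the x axis of bar_b and the x axis of cradle_short, either way round below 0.12 rad and x of bar_a in the frame of cradle_long between -0.0036 and 0.0036 m and y of bar_a in the frame of cradle_long between -0.006 and 0.006 m and z of bar_a in the frame of cradle_long between 0.0195 and 0.0238 m and angle between the x axis of bar_a and the x axis of cradle_long, either way round below 0.12 rad)) and linear speed of each of bar_a, bar_b below 0.02 m/s and angular speed of each of bar_a, bar_b below 0.2 rad/s); the robot touches nothing.
It fails at once if a bystander (bottle, tip box, slide box) is moved more than 20 mm or tipped (distance of any of bottle, tipbox, slidebox from where it was at the start of the episode above 0.02 m or angle between any of bottle, tipbox, slidebox's own z axis and vertical above 0.3 rad).
It also fails if it takes over 69 s, if anything falls off the work surface, if the arm or the gripper's body presses on something with over 40 N, if the wrist force passes 120 N, or if a joint passes its speed limit or range.

## Robot

A 7-joint arm with a two-finger parallel gripper is mounted at the origin on the work surface. World frame = base frame: x ahead of the robot, y to its left, z up, the work surface at z = 0. Lengths are in m, angles in degrees, forces in N, time in s.
With the tool pointing down it reaches from about 0.35 to 0.9 m from the base axis. Payload 8.1 kg.
Tool frame: the origin (TCP) lies between the finger pads; the fingertips stand 19 mm ahead of it and the grasp point (between the pads) is the TCP; z points along the fingers, y is the direction in which the jaws open and shut (so a half turn about z gives the same grasp; the last joint's range is limited). The gripper opens to 92 mm and grips with 3 to 60 N. Pads are 19 mm wide; open, the fingers measure 130 mm over their backs; the gripper's body (75 mm by 190 mm) begins 47 mm behind the grasp point.
Start: joints at [60.928, 24.895, 1.432, 90.138, -0.665, 64.973, -4.303], TCP at [0.246, -0.575, 0.246] pointing down, gripper open.
Joint ranges: [-149.89, 149.89], [-25.12, 119.58], [-72.63, 75.52], [4.76, 147.25], [-75.54, 255.54], [6.69, 114.76], [-157.13, 157.13]. Speed limits (degrees/s): [127.2, 127.2, 172.46, 172.46, 180, 180, 180].

## Interface

Orientations are given as a 3x3 rotation matrix whose columns are the frame's x, y, z axes.
In Python, from bench import bot gives the robot as it stands.
- The arm moves only by the shell command python3 -m jog 'ROWS' [FORCE]. ROWS is JSON, a list of rows, each a list of 7 numbers: the finger opening in mm, from 0 to 91.8, then the shift along the tool's x, y, z in mm, then the turn, a rotation vector about the tool's x, y, z in rad. A call has 1 to 20 rows; each row is the pose to reach, as a shift and turn from the pose commanded when the call began, along the tool's axes at that moment; what a row does not reach only later rows make up. A row lasts 1/10 s, in which the tool goes at most 50 mm and 8.59 degrees, less where a joint would pass 70% of its speed; a pose out of reach is approached as far as the arm can. A call with a gripper value outside its range is refused whole. The fingers move at their own pace and stop on an object; FORCE is the grip in N (left out, the last holds). Time passes only in rows, so rows that repeat a pose let the fingers close. It gives the time, the measured TCP pose, the force and the opening at its end, in the units of the state.
- bot.sense(): the state, without advancing time (a new reading comes with each control period).
- bot.grab_frame(name): name is "scene" or "side" or "wrist"; returns (picture, depth): 420x560x3 uint8, red, green, blue; 420x560 float32, m along the optical axis (not along the pixel's ray), 0 where there is no reading.
- bot.camera_info(name): a dict with "fx", "fy", "cx", "cy" (pixels), "R" (3x3) and "t" (3): a world point X has camera coordinates R X + t; the wrist camera has in their place "mount" (4x4, takes a point from camera to tool coordinates, whose origin is the TCP and whose axes are the flange's). Camera axes: x right, y down, z forward; pixel columns grow to the right and rows downward; lengths in m; the calibration is good to about 2 mm. A picture is of the moment at which its call begins: read the wrist's pose just before it. camera_info takes no time and is no camera call.
- bot.job_done(): hands the job in, once; it reports no verdict.
The state is a dict: "time_s": time; "joint_positions": joint angles; "joint_vel": joint speeds; "effort": joint torques, N m; "tcp_pos": TCP position; "ee_rot": TCP orientation; "force": force on the tool from outside, world axes, zero at the start; "wrist_torque": the same for the moment, N m; "gripper_width": finger opening in m.
Only numpy, scipy, OpenCV 4.12 (cv2) and the standard library are available. Lean on these libraries where they do the work, as an engineer would, in place of code of your own. Each camera call takes 0.05 s, during which the arm holds its last target. There are 200 camera calls.

## Working session

There is one attempt and no reset: what is moved stays moved. The work goes in short steps, Python scripts to look and compute and a shell command to move; the robot and the scene stay as the last step left them, time stands still between calls to the robot, and variables do not carry over. Pictures are saved under pics/ and viewed, about 8 in all and at most 12, crops included, and the job is handed in when it is done.

```bash
mkdir -p pics; ls; cat > h.py <<'E'
import numpy as np, cv2
from bench import bot
def grab(n,f=None):
    s=bot.sense(); im,d=bot.grab_frame(n); c=bot.camera_info(n)
    if f: cv2.imwrite('pics/'+f,im[:,:,::-1])
    return im,d,c,s
def pts(d,c,s):
    v,u=np.mgrid[:d.shape[0],:d.shape[1]]
    P=np.stack([(u-c['cx'])/c['fx']*d,(v-c['cy'])/c['fy']*d,d],-1)
    if 'mount' in c:
        m=np.array(c['mount']); P=P@m[:3,:3].T+m[:3,3]
        return P@np.array(s['ee_rot']).T+np.array(s['tcp_pos'])
    return (P-np.array(c['t']))@np.array(c['R'])
E
python3 - <<'E'
from h import *
for n in('scene','side'):
    im,d,c,s=grab(n,n+'.png'); np.savez(n+'.npz',im=im,d=d,P=pts(d,c,s))
    print(n,np.round(c['R'],2).tolist(),c['t'],c['fx'])
print(s)
E
```

```text
pics
scene [[-0.6, 0.8, -0.01], [0.7, 0.52, -0.49], [-0.39, -0.3, -0.87]] [ 0.38457741 -0.33756632  1.54404373] 521.7992030116749
side [[-0.96, -0.29, 0.0], [-0.17, 0.55, -0.82], [0.24, -0.78, -0.57]] [0.53221501 0.161013   1.15763536] 495.85730067628623
{'time_s': 0.05, 'joint_positions': array([60.92800534, 24.9341568 ,  1.43109672, 90.18790129, -0.66308725,
       64.97463522, -4.30374386]), 'joint_vel': array([-0.01575535,  0.0325537 ,  0.04818174, -0.01735422,  0.03308781,
       -0.01079794, -0.06538067]), 'effort': array([ 4.83044409e-03, -6.69772339e+01,  9.88953151e-01, -3.15493441e+01,
       -6.08157716e-02,  3.74051824e-02, -6.43076504e-06]), 'tcp_pos': array([ 0.24589968, -0.57407416,  0.24497801]), 'ee_rot': array([[ 9.19210501e-01,  3.93765771e-01, -7.56362662e-04],
       [ 3.93766462e-01, -9.19209532e-01,  1.34512840e-03],
       [-1.65590246e-04, -1.53428640e-03, -9.99998809e-01]]), 'force': array([-0.59008609, -0.64591579,  0.00346618]), 'wrist_torque': array([-0.01897435, -0.00625043, -0.01980478]), 'gripper_width': 0.09149445034907377}
```

View pics/scene.png

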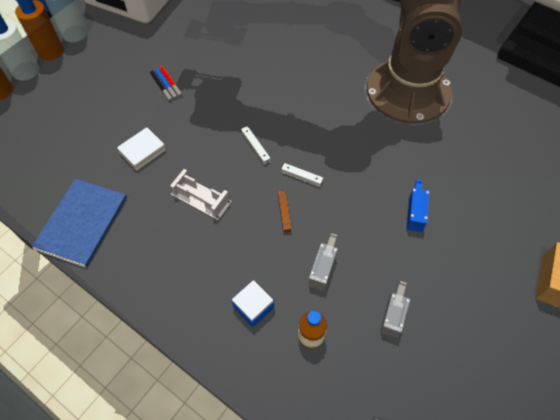

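View pics/side.png

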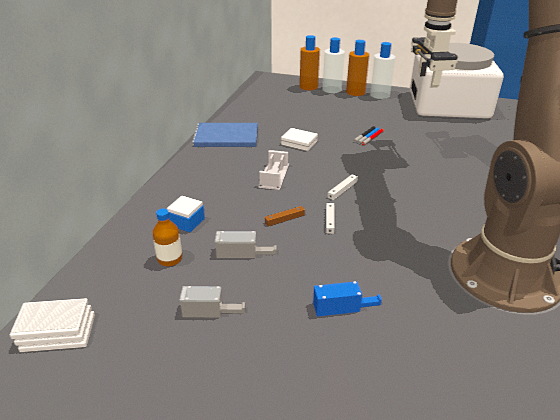

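Scene view: aluminium bars are at (256,145) and (302,175). The brown bar at (285,212) is a decoy. The gauge is at (201,195), the grey cradles at (323,262) and (397,308), and the blue decoy cradle at (419,207). Next I'll get the metric layout.

```bash
python3 - <<'E'
from h import *
# ortho: x 0.2..0.95 , y -0.5..0.5 at 1 mm ; image row = x, col = y
for n in('scene','side'):
    z=np.load(n+'.npz'); P=z['P'];im=z['im'];d=z['d']
    m=(d>0)&(P[...,2]>0.007)&(P[...,2]<0.16)
    k,l,st,ce=cv2.connectedComponentsWithStats(m.astype(np.uint8))
    for i in range(1,k):
        if st[i,4]<120: continue
        Q=P[l==i]; r=cv2.minAreaRect((Q[:,:2]*1000).astype(np.float32))
        if not(100<r[0][0]<1000 and abs(r[0][1])<600): continue
        print(n,ce[i].round(),st[i,4],np.round(r[0],1),np.round(r[1],1),round(r[2],1),'z',np.percentile(Q[:,2]*1000,[50,95]).round(1),np.median(im[l==i],0))
E
```

```text
scene [165.  83.] 416 [ 411.1 -598.6] [143.3  45.3] 68.8 z [12.3 16.7] [108.   88.5 104. ]
scene [141. 148.] 1102 [ 625.3 -489.2] [105.6 107.5] 78.5 z [30.5 35.1] [235. 241. 246.]
scene [255. 144.] 342 [ 433.2 -239.7] [129.3  22. ] 67.8 z [20.7 24.6] [224. 230. 223.]
scene [301. 174.] 385 [436.8 -82.9] [ 26.4 117.7] 12.3 z [19.9 24.6] [219. 224. 217.]
scene [199. 194.] 1223 [ 647.9 -251.5] [ 66.  150.5] 4.4 z [23.6 51.9] [171. 164. 159.]
scene [ 79. 222.] 4621 [ 880.5 -455.6] [218.7 163.2] 17.4 z [19.4 23.3] [ 78. 108. 164.]
scene [417. 207.] 827 [335.2 209.3] [149.7  41.6] 25.5 z [49.9 54.8] [ 29. 104. 222.]
scene [284. 211.] 333 [552.2 -51.6] [114.3  23.4] 43.5 z [20.4 24.5] [156.  93.  45.]
scene [323. 263.] 870 [603.7 109.2] [147.3  43. ] 16.8 z [50.8 55.2] [158.  161.5 163. ]
scene [550. 276.] 1122 [338.3 549.1] [131.6  51. ] 35.4 z [58.  82.1] [105.  77.  41.]
scene [252. 303.] 1139 [799.  40.] [71.3 68.8] 80.9 z [57.1 61.2] [236. 242. 247.]
scene [395. 311.] 905 [604.7 305.7] [132.4  40.5] 16.5 z [50.5 54.8] [157. 159. 160.]
scene [311. 329.] 852 [763.8 182.9] [79.8 59. ] 9.9 
[... 372 characters left out ...]
64. 156.]
side [342. 186.] 255 [ 429.4 -233.9] [131.9  23.4] 67.6 z [16.9 21.2] [251. 240. 227.]
side [175. 227.] 2082 [785.9 114.3] [ 82.5 217.7] 5.3 z [ 54.6 129.5] [181. 117. 160.]
side [330. 217.] 222 [432.8 -75.4] [ 20.1 118.6] 11.3 z [18.  20.7] [255. 246. 233.]
side [284. 215.] 317 [550.8 -45.4] [111.1  24.3] 45.9 z [17.1 20.5] [175. 104.  33.]
side [239. 243.] 1077 [600.3 113.3] [144.1  46.7] 17.0 z [40.3 51.3] [157. 154. 145.]
side [341. 297.] 1443 [332.  214.6] [145.7  45. ] 26.0 z [43.2 51.5] [ 31. 111. 189.]
side [205. 301.] 1300 [602.  310.8] [129.9  47.5] 16.0 z [42.1 51.2] [175.  168.5 161. ]
side [ 53. 324.] 3488 [882.7 461.3] [137.8  96.1] 23.0 z [45.1 48.5] [246. 235. 223.]
```

```bash
R='[91,396,-280,-150,0,0,-1.34]'; python3 -m jog '[[91,396,-280,-150,0,0,-1.34],[91,396,-280,-150,0,0,-1.34],[91,396,-280,-150,0,0,-1.34],[91,396,-280,-150,0,0,-1.34],[91,396,-280,-150,0,0,-1.34],[91,396,-280,-150,0,0,-1.34],[91,396,-280,-150,0,0,-1.34],[91,396,-280,-150,0,0,-1.34],[91,396,-280,-150,0,0,-1.34],[91,396,-280,-150,0,0,-1.34],[91,396,-280,-150,0,0,-1.34],[91,396,-280,-150,0,0,-1.34],[91,396,-280,-150,0,0,-1.34],[91,396,-280,-150,0,0,-1.34]]' 
python3 - <<'E'
from h import *
im,d,c,s=grab('wrist','w1.png'); np.savez('w1.npz',im=im,d=d,P=pts(d,c,s)); print(c); print(s['tcp_pos'],s['ee_rot'],s['joint_positions'])
E
```

```text
time_s: 1.5
tcp_pos: [0.4989, -0.163, 0.395]
ee_rot: [[-0.17, 0.985, -0.002], [0.985, 0.17, -0.0], [-0.0, -0.002, -1.0]]
force: [0.2, -0.2, -0.2]
gripper_width: 0.0909
{'fx': 357.90786584636396, 'fy': 357.90786584636396, 'cx': 285.80701164286745, 'cy': 208.7449428986933, 'mount': array([[ 9.70074389e-04, -9.50595672e-01, -3.10430229e-01,
         8.45387226e-02],
       [ 9.99999408e-01,  7.69378252e-04,  7.68952749e-04,
        -2.07112056e-04],
       [-4.92124888e-04, -3.10430792e-01,  9.50595856e-01,
        -1.38954403e-01],
       [ 0.00000000e+00,  0.00000000e+00,  0.00000000e+00,
         1.00000000e+00]])}
[ 0.49890672 -0.16301746  0.3950149 ] [[-1.70145415e-01  9.85417795e-01 -1.51902970e-03]
 [ 9.85418960e-01  1.70145052e-01 -3.65824539e-04]
 [-1.02034623e-04 -1.55912403e-03 -9.99998779e-01]] [ 32.52392874  12.54498503 -25.33755421  87.87456898   5.43492142
  80.87850061  16.64209779]
```

View pics/w1.png

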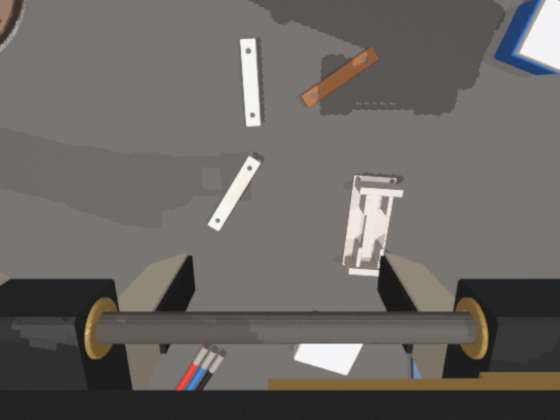

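Wrist view: white bars at (251,82) and (235,193), brown decoy at (340,77), gauge at (370,225).

```bash
cat >> h.py <<'E'
def ray(uv,z,c,s):
    """pixels -> world on plane z, wrist or fixed"""
    uv=np.atleast_2d(uv).astype(float)
    D=np.stack([(uv[:,0]-c['cx'])/c['fx'],(uv[:,1]-c['cy'])/c['fy'],np.ones(len(uv))],1)
    if 'mount' in c:
        m=np.array(c['mount']);R=np.array(s['ee_rot'])@m[:3,:3];o=np.array(s['ee_rot'])@m[:3,3]+s['tcp_pos']
    else: R=np.array(c['R']).T;o=-R@np.array(c['t'])
    W=D@R.T; return o+W*((z-o[2])/W[:,2])[:,None]
def rect(mask,z,c,s):
    v,u=np.nonzero(mask); Q=ray(np.c_[u,v],z,c,s)[:,:2]*1000
    r=cv2.minAreaRect(Q.astype(np.float32)); a=r[2]; w,h=r[1]
    if w<h: a+=90
    return np.round(r[0],1),round(max(w,h),1),round(min(w,h),1),round((a+90)%180-90,1)
def comps(mask,minA=80):
    k,l,st,ce=cv2.connectedComponentsWithStats(mask.astype(np.uint8))
    return [(l==i,ce[i].round()) for i in range(1,k) if st[i,4]>minA]
E
python3 - <<'E'
from h import *
f=np.load('w1.npz');im,d,P=f['im'],f['d'],f['P']; c=bot.camera_info('wrist'); s=bot.sense()
Z=P[...,2]
for m,ce in comps((Z>.012)&(Z<.03)&(d>0)&(im.min(2)>150)): print('bar',ce,rect(m,.02,c,s),np.median(Z[m]))
for m,ce in comps((Z>.047)&(Z<.056)&(d>0),40): print('z50',ce,rect(m,.05,c,s),np.median(Z[m]))
for m,ce in comps((Z>.015)&(Z<.06)&(d>0)): print('any',ce,rect(m,.05,c,s))
x0,y0=300,150
cv2.imwrite('pics/g.png',cv2.resize(im[150:290,320:430,::-1],None,fx=4,fy=4,interpolation=cv2.INTER_CUBIC))
E
```

```text
bar [250.  81.] (array([434.5, -77. ]), 111.4, 20.4, -78.0) 0.01978897923729095
bar [234. 193.] (array([ 430.9, -235.9]), 125.7, 19.8, 67.6) 0.019654968731915134
bar [369. 227.] (array([ 644.3, -257.3]), 113.5, 17.6, -84.2) 0.01970038690904205
bar [328. 355.] (array([ 627.5, -489.9]), 101.9, 68.9, -9.9) 0.02909976706681583
z50 [533.  38.] (array([776.1,  27.6]), 88.9, 45.6, -55.0) 0.052457702531562705
z50 [381. 191.] (array([ 637.6, -187.5]), 60.1, 10.5, 5.9) 0.049681642265104575
z50 [363. 271.] (array([ 642.5, -313. ]), 44.9, 11.0, 5.4) 0.049431413344223935
any [535.  38.] (array([783.9,  38.9]), 82.6, 79.4, -9.6)
any [250.  81.] (array([437.3, -77.2]), 105.0, 19.0, -78.0)
any [339.  77.] (array([547.1, -50.9]), 105.2, 18.9, 43.9)
any [234. 192.] (array([ 434.1, -226.5]), 118.8, 18.7, 67.6)
any [371. 226.] (array([ 640.1, -246.7]), 143.4, 66.8, -84.3)
any [328. 355.] (array([ 617.6, -466. ]), 99.0, 64.8, -9.5)
```

View pics/g.png

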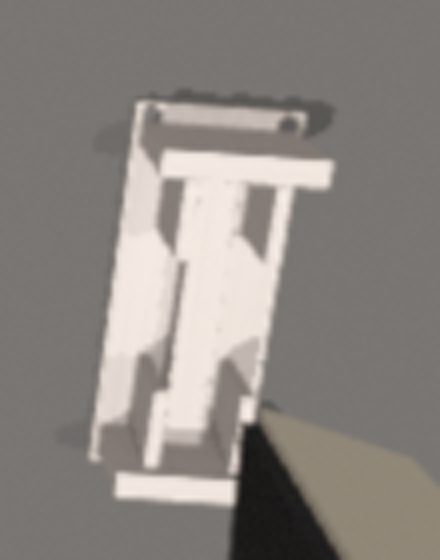

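```bash
python3 -m jog '[[91,82,-48,50,0,0,-0.038],[91,82,-48,100,0,0,-0.038],[91,82,-48,200,0,0,-0.038],[91,82,-48,300,0,0,-0.038],[91,82,-48,300,0,0,-0.038],[91,82,-48,300,0,0,-0.038],[91,82,-48,300,0,0,-0.038],[91,82,-48,330,0,0,-0.038],[91,82,-48,350,0,0,-0.038],[91,82,-48,371,0,0,-0.038],[91,82,-48,371,0,0,-0.038],[91,82,-48,371,0,0,-0.038]]' 50
python3 -m jog '[[15,0,0,0,0,0,0],[15,0,0,0,0,0,0],[15,0,0,0,0,0,0],[15,0,0,0,0,0,0],[15,0,0,0,0,0,0],[15,0,0,0,0,0,0],[15,0,0,0,0,0,0],[15,0,0,0,0,0,0],[15,0,0,0,0,0,0]]' 50
```

```text
time_s: 2.75
tcp_pos: [0.438, -0.0894, 0.0248]
ee_rot: [[-0.209, 0.978, -0.001], [0.978, 0.209, -0.0], [0.0, -0.001, -1.0]]
force: [0.5, -1.0, -1.0]
gripper_width: 0.0911
time_s: 3.65
tcp_pos: [0.4384, -0.0887, 0.0247]
ee_rot: [[-0.21, 0.978, -0.0], [0.978, 0.21, -0.0], [-0.0, -0.0, -1.0]]
force: [1.0, -0.7, -1.0]
gripper_width: 0.0236
```

```bash
python3 -m jog '[[15,0,0,0,0,0,0],[15,0,0,-20,0,0,0],[15,0,0,-60,0,0,0],[15,0,0,-120,0,0,0],[15,-53,41,-150,0,0,0.112],[15,-100,80,-150,0,0,0.112],[15,-140,110,-150,0,0,0.112],[15,-180,140,-150,0,0,0.112],[15,-213,166,-150,0,0,0.112],[15,-213,166,-150,0,0,0.112],[15,-213,166,-150,0,0,0.112],[15,-213,166,-150,0,0,0.112]]' 50
cat > look.py <<'E'
import sys
from h import *
n=sys.argv[1]; im,d,c,s=grab('wrist',n+'.png'); np.savez(n+'.npz',im=im,d=d,P=pts(d,c,s))
print(s['tcp_pos'].round(4),s['ee_rot'].round(3).tolist(),s['joint_positions'].round(1),s['gripper_width'])
E
python3 look.py w2
```

```text
time_s: 4.85
tcp_pos: [0.6451, -0.2619, 0.1736]
ee_rot: [[-0.099, 0.995, -0.002], [0.995, 0.099, 0.001], [0.001, -0.002, -1.0]]
force: [-0.0, 0.2, -1.2]
gripper_width: 0.0199
[ 0.6451 -0.2619  0.1736] [[-0.099, 0.995, -0.002], [0.995, 0.099, 0.001], [0.001, -0.002, -1.0]] [ 30.6  36.8 -21.5  82.3  14.1  63.7  12.5] 0.019946378126703874
```

View pics/w2.png

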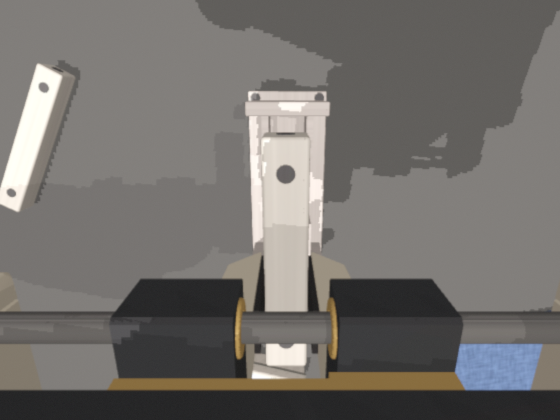

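Wrist view: bar held, its nose edge at row 135 and centred on column 286. The gauge's far cheek spans columns 247–328 at rows 102–115. Now I'll measure both.

```bash
python3 - <<'E'
from h import *
f=np.load('w2.npz');im,d,P=f['im'],f['d'],f['P']; c=bot.camera_info('wrist'); s=bot.sense()
R=s['ee_rot'];T=(P-s['tcp_pos'])@R*1000   # tool coords mm
Z=P[...,2]
print('bar z by row',[(r,T[r,286].round(1).tolist()) for r in range(126,252,8)])
print('left/right edges y at row 150,230:',[T[r,:][(Z[r]>.15)&(np.abs(np.arange(560)-286)<40)][[0,-1],1].round(1).tolist() for r in(150,230)])
print('cheek col287',[(r,T[r,287].round(1).tolist(),im[r,287].tolist()) for r in range(98,122)])
m=(Z>.046)&(Z<.054)&(d>0)
for q,ce in comps(m,30): print(ce,rect(q,.05,c,s),T[q].mean(0).round(1))
E
```

```text
bar z by row [(126, [57.8, 0.4, 154.5]), (134, [67.4, 0.3, 10.4]), (142, [64.8, 0.3, 5.7]), (150, [61.6, 0.3, 5.7]), (158, [58.3, 0.3, 6.1]), (166, [55.1, 0.3, 5.6]), (174, [51.9, 0.3, 4.9]), (182, [48.8, 0.3, 3.9]), (190, [44.9, 0.3, 5.9]), (198, [41.6, 0.3, 5.3]), (206, [37.8, 0.3, 6.0]), (214, [34.2, 0.3, 6.2]), (222, [30.8, 0.3, 5.3]), (230, [27.0, 0.3, 5.7]), (238, [23.3, 0.3, 5.6]), (246, [19.7, 0.3, 5.2])]
left/right edges y at row 150,230: [[-9.8, 9.7], [-9.6, 9.8]]
cheek col287 [(98, [79.0, 1.2, 168.1], [214, 203, 196]), (99, [78.2, 1.3, 168.5], [211, 200, 193]), (100, [77.7, 1.2, 154.6], [174, 164, 158]), (101, [77.7, 1.1, 125.1], [172, 163, 156]), (102, [77.0, 1.1, 124.5], [233, 223, 216]), (103, [76.3, 1.1, 124.3], [253, 247, 240]), (104, [75.7, 1.1, 124.2], [255, 252, 244]), (105, [75.0, 1.1, 123.5], [255, 252, 245]), (106, [74.3, 1.1, 125.0], [255, 253, 245]), (107, [73.7, 1.1, 123.8], [255, 253, 246]), (108, [72.9, 1.1, 125.0], [255, 252, 245]), (109, [72.3, 1.1, 124.0], [254, 247, 240]), (110, [71.6, 1.1, 124.7], [229, 220, 213]), (111, [70.9, 1.1, 124.2], [214, 204, 197]), (112, [70.2, 1.1, 124.3], [213, 203, 195]), (113, [69.5, 1.1, 124.8], [212, 202, 195]), (114, [68.8, 1.1, 125.0], [210, 200, 193]), (115, [68.2, 1.1, 123.9], [192, 181, 175]), (116, [65.7, 1.2, 153.4], [194, 184, 177]), (117, [64.8, 1.2, 154.3], [210, 199, 192]), (118, [64.1, 1.2, 153.9], [215, 205, 198]), (119, [63.3, 1.2, 153.7], [216, 205, 198]), (120, [62.5, 1.2, 154.7], [215, 205, 198]), (121, [61.6, 1.2, 155.4], [216, 205, 198])]
[287. 108.] (array([ 637.9, -187.7]), 59.6, 9.5, 5.8) [ 73.    0.9 124.2]
```

```bash
python3 -m jog '[[15,-2,1,40,0,0,0],[15,-2,1,80,0,0,0],[15,-2,1,90,0,0,0],[15,-2,1,94,0,0,0],[15,-2,1,98,0,0,0],[15,-2,1,102,0,0,0],[15,-2,1,106,0,0,0],[15,-2,1,110,0,0,0],[15,-2,1,110,0,0,0],[15,-2,1,110,0,0,0]]' 50
```

```text
time_s: 5.9
tcp_pos: [0.6467, -0.264, 0.0648]
ee_rot: [[-0.1, 0.995, 0.0], [0.995, 0.1, -0.0], [-0.0, 0.0, -1.0]]
force: [0.7, -0.1, -2.7]
gripper_width: 0.0194
```

```bash
python3 -m jog '[[15,0,0,6,0,0,0],[15,0,0,12,0,0,0],[15,0,0,17,0,0,0],[15,0,0,19,0,0,0],[15,0,0,19,0,0,0],[15,0,0,19,0,0,0]]' 50; python3 -m jog '[[40,0,0,0,0,0,0],[40,0,0,0,0,0,0],[40,0,0,0,0,0,0],[40,0,0,0,0,0,0],[40,0,0,0,0,0,0],[40,0,0,0,0,0,0]]' 50; python3 look.py w3; python3 - <<'E'
from h import *
s=bot.sense();f=np.load('w3.npz');P=f['P'];T=(P-s['tcp_pos'])@s['ee_rot']*1000
print([(r,T[r,286].round(1).tolist(),P[r,286,2].round(4)) for r in range(60,260,10)])
E
```

```text
time_s: 6.5
tcp_pos: [0.6468, -0.2639, 0.0457]
ee_rot: [[-0.1, 0.995, 0.0], [0.995, 0.1, 0.0], [0.0, 0.0, -1.0]]
force: [0.1, -0.4, -1.8]
gripper_width: 0.0195
time_s: 7.1
tcp_pos: [0.6467, -0.264, 0.0458]
ee_rot: [[-0.1, 0.995, 0.0], [0.995, 0.1, -0.0], [-0.0, 0.0, -1.0]]
force: [-0.4, -0.8, -0.4]
gripper_width: 0.0401
[ 0.6467 -0.264   0.0458] [[-0.1, 0.995, 0.0], [0.995, 0.1, -0.0], [-0.0, 0.0, -1.0]] [ 29.6  44.3 -19.5  87.9  17.5  50.8   9.9] 0.04012434856229766
[(60, [99.1, 0.0, 46.7], np.float64(-0.001)), (70, [94.6, 0.0, 47.0], np.float64(-0.0013)), (80, [90.0, 0.0, 45.9], np.float64(-0.0001)), (90, [85.4, 0.0, 39.7], np.float64(0.006)), (100, [84.5, -0.2, -139.0], np.float64(0.1847)), (110, [78.3, -0.0, -4.2], np.float64(0.0499)), (120, [74.8, -0.0, -5.2], np.float64(0.051)), (130, [71.1, -0.0, -3.4], np.float64(0.0492)), (140, [66.2, -0.0, 5.6], np.float64(0.0401)), (150, [62.4, 0.0, 4.7], np.float64(0.041)), (160, [58.0, 0.0, 6.4], np.float64(0.0393)), (170, [53.9, 0.0, 6.5], np.float64(0.0393)), (180, [49.8, 0.0, 5.7], np.float64(0.04)), (190, [45.6, 0.0, 5.5], np.float64(0.0402)), (200, [40.8, 0.0, 6.8], np.float64(0.0389)), (210, [36.6, 0.0, 6.1], np.float64(0.0397)), (220, [32.0, 0.0, 6.2], np.float64(0.0396)), (230, [27.3, 0.0, 6.3], np.float64(0.0394)), (240, [22.7, 0.0, 6.2], np.float64(0.0396)), (250, [17.7, 0.1, 6.5], np.float64(0.0392))]
```

View pics/w3.png

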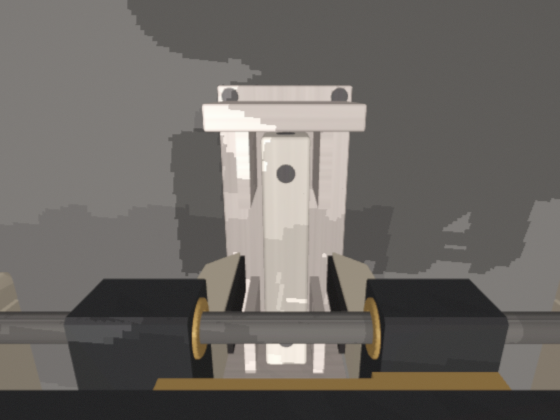

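Bar top is at 40 mm, so it's down on the bed, with the nose clear of the cheek. It is the 112 mm bar, and it has been checked. Now I'll regrip a bit further back and lower, lift, and view both cradles.

```bash
python3 -m jog '[[40,-3,0,5,0,0,0],[40,-3,0,5,0,0,0],[15,-3,0,5,0,0,0],[15,-3,0,5,0,0,0],[15,-3,0,5,0,0,0],[15,-3,0,5,0,0,0],[15,-3,0,5,0,0,0],[15,-3,0,-5,0,0,0],[15,-3,0,-30,0,0,0],[15,-3,0,-70,0,0,0],[15,-3,0,-110,0,0,0]]' 60
python3 -m jog '[[15,45,-4,-30,0,0,0.15],[15,95,-7,-60,0,0,0.3],[15,140,-11,-90,0,0,0.45],[15,190,-14,-120,0,0,0.6],[15,240,-18,-125,0,0,0.75],[15,290,-21,-125,0,0,0.9],[15,340,-25,-125,0,0,1.05],[15,390,-28,-125,0,0,1.2],[15,430,-31,-125,0,0,1.35],[15,469,-35,-125,0,0,1.386],[15,469,-35,-125,0,0,1.386],[15,469,-35,-125,0,0,1.386],[15,469,-35,-125,0,0,1.386]]' 60; python3 look.py w4
```

```text
time_s: 8.25
tcp_pos: [0.647, -0.2676, 0.1575]
ee_rot: [[-0.099, 0.995, 0.0], [0.995, 0.099, -0.001], [-0.001, 0.0, -1.0]]
force: [0.3, -0.1, -2.2]
gripper_width: 0.0199
time_s: 9.55
tcp_pos: [0.5661, 0.1947, 0.2813]
ee_rot: [[0.96, 0.28, 0.001], [0.28, -0.96, -0.001], [0.001, 0.001, -1.0]]
force: [1.0, -0.5, -1.2]
gripper_width: 0.0196
[0.5661 0.1947 0.2813] [[0.96, 0.28, 0.001], [0.28, -0.96, -0.001], [0.001, 0.001, -1.0]] [ -15.6   21.7  -12.    90.3    4.8   68.5 -102.2] 0.01964917061828801
```

View pics/w4.png

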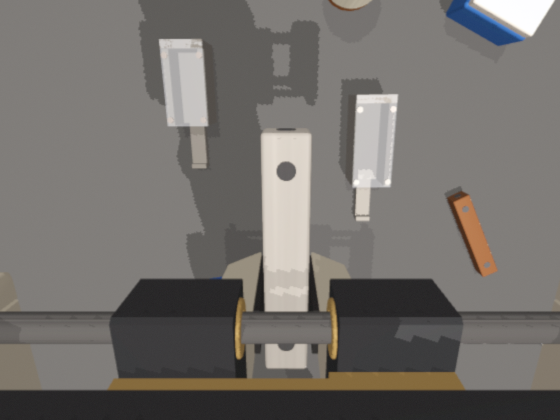

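Wrist view: short cradle on the left, roof at (185,83) and lip at (200,165). Long cradle on the right, roof at (375,140) and lip at (363,217). The brown bar is at right. Now I'll measure.

```bash
python3 - <<'E'
from h import *
f=np.load('w4.npz');im,d,P=f['im'],f['d'],f['P']; c=bot.camera_info('wrist'); s=bot.sense()
T=(P-s['tcp_pos'])@s['ee_rot']*1000; Z=P[...,2]
for q,ce in comps((Z>.044)&(Z<.058)&(d>0)): print('roof',ce,rect(q,.051,c,s),np.median(Z[q]).round(4))
for q,ce in comps((Z>.0065)&(Z<.024)&(d>0)&(im.min(2)>110)): print('bed',ce,q.sum(),rect(q,.013,c,s))
for col in(199,363):
  print(col,[(r,(P[r,col]*1000).round(1).tolist(),int(im[r,col].mean())) for r in (range(120,172,3) if col==199 else range(182,224,3))])
print('bar',[(r,T[r,286].round(1).tolist()) for r in list(range(128,142,2))+[180,240]])
print([T[r,:][(Z[r]>.25)&(np.abs(np.arange(560)-286)<40)][[0,-1],1].round(1).tolist() for r in(150,230)])
a=cv2.resize(im[20:180,150:230,::-1],None,fx=3.5,fy=3.5,interpolation=cv2.INTER_CUBIC)
b=cv2.resize(im[80:240,330:410,::-1],None,fx=3.5,fy=3.5,interpolation=cv2.INTER_CUBIC)
cv2.imwrite('pics/cr.png',np.hstack([a,b]))
E
```

```text
roof [512.  14.] (array([765.1,  39.3]), 79.9, 33.2, -73.8) 0.0564
roof [184.  81.] (array([627.5, 314.4]), 79.0, 41.6, 16.3) 0.051
roof [373. 140.] (array([625.9, 118. ]), 93.4, 41.3, 16.9) 0.0508
bed [198. 146.] 604 (array([563.1, 296. ]), 46.5, 16.8, 15.2)
bed [362. 203.] 459 (array([551.8,  94.8]), 41.6, 16.5, 19.7)
199 [(120, [597.2, 294.3, 50.7], 196), (123, [594.4, 293.5, 51.3], 196), (126, [585.6, 300.9, 12.1], 162), (129, [582.3, 300.3, 11.7], 139), (132, [578.9, 299.8, 10.8], 139), (135, [575.9, 298.8, 11.9], 153), (138, [572.5, 298.3, 11.1], 157), (141, [569.3, 297.4, 12.0], 156), (144, [565.8, 297.0, 10.8], 155), (147, [562.7, 296.0, 11.8], 155), (150, [559.6, 295.1, 13.2], 155), (153, [556.2, 294.4, 12.9], 155), (156, [552.6, 293.9, 11.9], 155), (159, [549.1, 293.2, 11.4], 154), (162, [545.5, 292.7, 10.7], 152), (165, [543.4, 291.0, 15.7], 154), (168, [536.0, 293.0, 0.7], 113), (171, [532.5, 292.1, 1.0], 93)]
363 [(182, [583.5, 114.3, 51.6], 222), (185, [580.5, 113.3, 52.0], 222), (188, [570.0, 100.8, 12.7], 198), (191, [566.3, 99.2, 11.4], 206), (194, [562.9, 98.0, 11.8], 206), (197, [559.3, 96.5, 11.0], 206), (200, [556.2, 95.8, 12.9], 206), (203, [552.5, 94.3, 12.2], 206), (206, [548.8, 92.8, 11.6], 206), (209, [545.4, 91.6, 12.0], 205), (212, [541.6, 90.1, 11.3], 206), (215, [538.4, 89.2, 12.7], 135), (218, [536.0, 89.3, 17.2], 205), (221, [527.6, 82.5, 0.2], 144)]
bar [(128, [70.4, -0.6, 12.5]), (130, [70.2, -0.6, 6.3]), (132, [69.8, -0.6, 2.6]), (134, [69.3, -0.5, 0.0]), (136, [68.6, -0.5, -0.1]), (138, [67.7, -0.5, 1.2]), (140, [67.0, -0.5, 0.6]), (180, [51.3, -0.5, -0.2]), (240, [25.2, -0.4, 0.4])]
[[-10.3, 8.9], [-10.6, 9.3]]
```

View pics/cr.png

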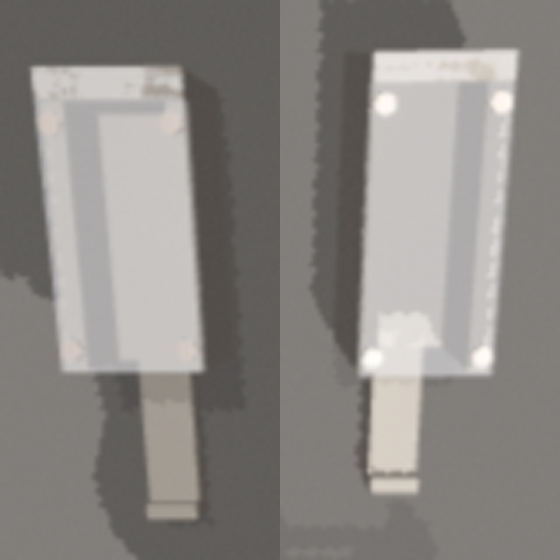

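```bash
python3 -m jog '[[15,-15,-48,0,0,0,0],[15,-29,-97,30,0,0,0],[15,-29,-97,80,0,0,0],[15,-29,-97,130,0,0,0],[15,-29,-97,170,0,0,0],[15,-29,-97,190,0,0,0],[15,-29,-97,190,0,0,0],[15,-29,-97,190,0,0,0]]' 60; python3 look.py w5;  python3 - <<'E'
from h import *
f=np.load('w5.npz');im,d,P=f['im'],f['d'],f['P']; c=bot.camera_info('wrist'); s=bot.sense()
T=(P-s['tcp_pos'])@s['ee_rot']*1000; Z=P[...,2]
for q,ce in comps((Z>.044)&(Z<.058)&(d>0)): print('roof',ce,rect(q,.051,c,s),T[q].mean(0).round(1),T[q].min(0).round(1),T[q].max(0).round(1))
B=(Z>.075)&(np.abs(T[...,1])<16)&(T[...,0]>20)
print(T[B].min(0),T[B].max(0),np.median(T[B],0))
E
```

```text
time_s: 10.4
tcp_pos: [0.5116, 0.28, 0.0914]
ee_rot: [[0.96, 0.279, 0.001], [0.279, -0.96, -0.0], [0.001, 0.0, -1.0]]
force: [0.4, -0.2, -1.1]
gripper_width: 0.0196
[0.5116 0.28   0.0914] [[0.96, 0.279, 0.001], [0.279, -0.96, -0.0], [0.001, 0.0, -1.0]] [ -24.9   31.4  -12.7  104.7    9.4   44.9 -116.4] 0.019639106864044523
roof [281.  49.] (array([609.6, 311.4]), 42.7, 40.3, 16.3) [102.3  -1.5  41.6] [ 80.2 -21.6  37.7] [123.   18.6  44.2]
[  20.00427178  -15.99619039 -137.91555818] [84.32516226 15.99974248 16.6770491 ] [ 28.66638224   0.77770832 -64.90208903]
```

View pics/w5.png

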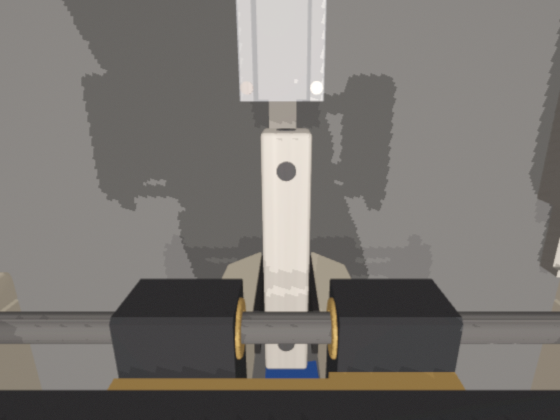

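Wrist view: bar nose at row 130, just short of the mouth at row 100, and in line to within 1 mm. Descending, then inserting.

```bash
python3 -m jog '[[15,0,-1,20,0,0,0],[15,0,-1,40,0,0,0],[15,0,-1,50,0,0,0],[15,0,-1,50,0,0,0],[15,8,-1,50,0,0,0],[15,16,-1,50,0,0,0],[15,24,-1,50,0,0,0],[15,32,-1,50,0,0,0],[15,32,-1,50,0,0,0]]' 60;  python3 -m jog '[[15,8,0,0,0,0,0],[15,16,0,0,0,0,0],[15,24,0,0,0,0,0],[15,30,0,0,0,0,0],[15,36,0,0,0,0,0],[15,36,0,0,0,0,0],[15,36,0,0,0,0,0]]' 60
```

```text
time_s: 11.35
tcp_pos: [0.5424, 0.2915, 0.041]
ee_rot: [[0.96, 0.28, 0.001], [0.28, -0.96, 0.001], [0.002, -0.0, -1.0]]
force: [-0.3, 0.1, -1.0]
gripper_width: 0.02
time_s: 12.05
tcp_pos: [0.5751, 0.3012, 0.0406]
ee_rot: [[0.96, 0.281, -0.0], [0.281, -0.96, -0.0], [-0.0, 0.0, -1.0]]
force: [0.3, -0.2, -1.8]
gripper_width: 0.0195
```

```bash
python3 -m jog '[[15,0,0,2,0,0,0],[15,0,0,3,0,0,0],[15,0,0,3,0,0,0],[40,0,0,3,0,0,0],[40,0,0,3,0,0,0],[40,0,0,3,0,0,0],[40,0,0,3,0,0,0],[40,0,0,3,0,0,0],[40,-10,0,3,0,0,0],[40,-20,0,3,0,0,0],[40,-26,0,3,0,0,0],[40,-26,0,3,0,0,0],[15,-26,0,3,0,0,0],[15,-26,0,3,0,0,0],[15,-26,0,3,0,0,0],[15,-26,0,3,0,0,0],[15,-26,0,3,0,0,0]]' 60;  python3 -m jog '[[15,0,0,-2,0,0,0],[15,4,0,-2,0,0,0],[15,8,0,-2,0,0,0],[15,8,0,-2,0,0,0]]' 60; python3 look.py w6;  python3 - <<'E'
from h import *
f=np.load('w6.npz');im,d,P=f['im'],f['d'],f['P']; s=bot.sense()
T=(P-s['tcp_pos'])@s['ee_rot']*1000; Z=P[...,2]
print([(r,T[r,286].round(1).tolist(),Z[r,286].round(4)) for r in range(130,262,6)])
E
```

```text
time_s: 13.75
tcp_pos: [0.5507, 0.2939, 0.0377]
ee_rot: [[0.96, 0.281, 0.0], [0.281, -0.96, 0.0], [0.0, 0.0, -1.0]]
force: [1.2, -0.1, -0.2]
gripper_width: 0.0197
time_s: 14.15
tcp_pos: [0.5588, 0.2963, 0.0397]
ee_rot: [[0.96, 0.281, 0.0], [0.281, -0.96, 0.0], [0.001, -0.0, -1.0]]
force: [0.3, 0.1, -2.6]
gripper_width: 0.0197
[0.5588 0.2963 0.0397] [[0.96, 0.281, 0.0], [0.281, -0.96, 0.0], [0.001, -0.0, -1.0]] [ -25.    38.9  -11.6   99.2   10.7   42.9 -115.7] 0.019672076530823094
[(130, [72.4, 0.3, -11.5], np.float64(0.0511)), (136, [70.2, 0.3, -11.0], np.float64(0.0506)), (142, [68.1, 0.3, -10.5], np.float64(0.0501)), (148, [65.9, 0.3, -10.0], np.float64(0.0496)), (154, [63.9, 0.4, -11.4], np.float64(0.051)), (160, [61.9, 0.4, -12.2], np.float64(0.0518)), (166, [59.6, 0.4, -11.4], np.float64(0.051)), (172, [57.2, 0.4, -10.7], np.float64(0.0503)), (178, [55.2, 0.4, -11.4], np.float64(0.0509)), (184, [52.7, 0.4, -10.6], np.float64(0.0502)), (190, [50.7, 0.4, -11.8], np.float64(0.0514)), (196, [48.1, 0.4, -10.7], np.float64(0.0503)), (202, [46.2, 0.4, -11.9], np.float64(0.0515)), (208, [43.7, 0.4, -11.4], np.float64(0.051)), (214, [41.4, 0.4, -11.8], np.float64(0.0514)), (220, [38.3, 0.4, -9.8], np.float64(0.0494)), (226, [36.2, 0.4, -10.8], np.float64(0.0504)), (232, [34.2, 0.4, -11.9], np.float64(0.0514)), (238, [31.8, 0.4, -12.0], np.float64(0.0516)), (244, [23.0, 0.4, 2.1], np.float64(0.0375)), (250, [20.3, 0.4, 2.1], np.float64(0.0375)), (256, [17.4, 0.4, 2.1], np.float64(0.0375))]
```

View pics/w6.png

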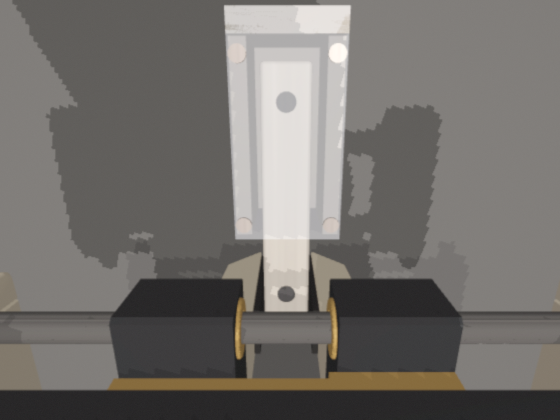

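Wrist view: through the clear roof the bar nose shows at row 62 and the back-stop edge at about row 48. Columns line up.

```bash
python3 - <<'E'
from h import *
c=bot.camera_info('wrist'); s=bot.sense()
for n,r,z in(('nose',62,.035),('nose',62,.033),('backtop',36,.051),('mouth',239,.051),('back',48,.012)):
    print(n,((ray([286,r],z,c,s)[0]-s['tcp_pos'])@s['ee_rot']*1000).round(1))
f=np.load('w6.npz');im=f['im'];print([(r,int(im[r,270].mean()),int(im[r,286].mean())) for r in range(30,70,2)])
E
```

```text
nose [95.2  0.3  4.6]
nose [95.3  0.3  6.6]
backtop [101.8   0.3 -11.4]
mouth [ 30.7   0.4 -11.4]
back [102.4   0.3  27.6]
[(30, 208, 207), (32, 206, 206), (34, 177, 176), (36, 172, 172), (38, 172, 172), (40, 172, 172), (42, 172, 172), (44, 172, 172), (46, 173, 174), (48, 195, 195), (50, 199, 199), (52, 199, 199), (54, 199, 199), (56, 199, 199), (58, 199, 199), (60, 201, 200), (62, 217, 215), (64, 224, 223), (66, 226, 224), (68, 226, 224)]
```

```bash
python3 -m jog '[[15,2,0,0,0,0,0],[15,4,0,0,0,0,0],[15,5,0,0,0,0,0],[15,5,0,0,0,0,0],[15,5,0,2,0,0,0],[15,5,0,4,0,0,0],[15,5,0,4,0,0,0],[40,5,0,4,0,0,0],[40,5,0,4,0,0,0],[40,5,0,4,0,0,0],[40,5,0,4,0,0,0],[40,5,0,4,0,0,0],[40,5,0,4,0,0,0]]' 60; python3 look.py w7;  python3 - <<'E'
from h import *
f=np.load('w7.npz');im,d,P=f['im'],f['d'],f['P']; s=bot.sense();c=bot.camera_info('wrist')
T=(P-s['tcp_pos'])@s['ee_rot']*1000; Z=P[...,2]
print([(r,T[r,286].round(1).tolist(),Z[r,286].round(4)) for r in range(220,276,5)])
print([(r,int(im[r,270].mean()),int(im[r,286].mean()),((ray([286,r],.033,c,s)[0]-s['tcp_pos'])@s['ee_rot']*1000)[0].round(1)) for r in range(20,90,2)])
E
```

```text
time_s: 15.5
tcp_pos: [0.5628, 0.2976, 0.0357]
ee_rot: [[0.96, 0.281, -0.0], [0.281, -0.96, -0.0], [-0.0, 0.0, -1.0]]
force: [0.3, -0.6, -0.5]
gripper_width: 0.0398
[0.5628 0.2976 0.0357] [[0.96, 0.281, -0.0], [0.281, -0.96, -0.0], [-0.0, 0.0, -1.0]] [ -25.    39.5  -11.5   98.7   10.8   42.9 -115.6] 0.039844343879794464
[(220, [40.0, 0.3, -15.8], np.float64(0.0515)), (225, [38.0, 0.3, -15.5], np.float64(0.0512)), (230, [35.9, 0.3, -15.4], np.float64(0.0511)), (235, [33.9, 0.3, -15.4], np.float64(0.051)), (240, [32.6, 0.3, -17.1], np.float64(0.0528)), (245, [29.9, 0.3, -15.4], np.float64(0.0511)), (250, [28.1, 0.3, -15.9], np.float64(0.0516)), (255, [16.2, 0.3, 4.8], np.float64(0.0309)), (260, [14.3, 0.4, 3.6], np.float64(0.0321)), (265, [11.3, 0.4, 4.8], np.float64(0.0309)), (270, [9.3, 0.4, 3.8], np.float64(0.0319)), (275, [7.0, 0.4, 3.4], np.float64(0.0323))]
[(20, 172, 205, np.float64(108.9)), (22, 188, 204, np.float64(108.2)), (24, 197, 206, np.float64(107.6)), (26, 201, 206, np.float64(107.0)), (28, 205, 206, np.float64(106.3)), (30, 206, 206, np.float64(105.7)), (32, 204, 206,
[... 279 characters left out ...]
, np.float64(99.8)), (50, 171, 171, np.float64(99.1)), (52, 171, 171, np.float64(98.4)), (54, 171, 171, np.float64(97.7)), (56, 172, 172, np.float64(97.1)), (58, 196, 195, np.float64(96.4)), (60, 197, 198, np.float64(95.7)), (62, 199, 191, np.float64(95.0)), (64, 218, 215, np.float64(94.4)), (66, 223, 221, np.float64(93.7)), (68, 224, 222, np.float64(93.0)), (70, 224, 222, np.float64(92.3)), (72, 224, 222, np.float64(91.6)), (74, 224, 221, np.float64(90.9)), (76, 224, 221, np.float64(90.2)), (78, 224, 221, np.float64(89.5)), (80, 224, 222, np.float64(88.8)), (82, 223, 221, np.float64(88.1)), (84, 223, 221, np.float64(87.4)), (86, 223, 221, np.float64(86.7)), (88, 223, 221, np.float64(86.0))]
```

Short bar is home: its top is at 32 mm, flat with the tail behind the lip, and the nose gap to the stop is about 3 mm. Now the long bar.

```bash
python3 -m jog '[[45,0,0,-20,0,0,0],[70,0,0,-60,0,0,0],[91,0,0,-110,0,0,0],[91,0,0,-160,0,0,0],[91,0,0,-190,0,0,0],[91,-25,42,-230,0,0,-0.07],[91,-50,84,-230,0,0,-0.14],[91,-75,127,-230,0,0,-0.22],[91,-100,169,-230,0,0,-0.3],[91,-126,211,-230,0,0,-0.37],[91,-151,253,-230,0,0,-0.45],[91,-176,295,-230,0,0,-0.52],[91,-201,338,-230,0,0,-0.6],[91,-226,380,-230,0,0,-0.67],[91,-251,422,-230,0,0,-0.75],[91,-276,464,-230,0,0,-0.82],[91,-301,506,-230,0,0,-0.895],[91,-301,506,-230,0,0,-0.895],[91,-301,506,-230,0,0,-0.895],[91,-301,506,-230,0,0,-0.895]]' 60; python3 look.py w8;  python3 - <<'E'
from h import *
f=np.load('w8.npz');im,d,P=f['im'],f['d'],f['P']; s=bot.sense();c=bot.camera_info('wrist')
T=(P-s['tcp_pos'])@s['ee_rot']*1000; Z=P[...,2]
for m,ce in comps((Z>.012)&(Z<.03)&(d>0)&(im.min(2)>150)): print('bar',ce,rect(m,.02,c,s),T[m].min(0).round(1),T[m].max(0).round(1))
E
```

```text
time_s: 17.55
tcp_pos: [0.4164, -0.2715, 0.2657]
ee_rot: [[0.381, 0.925, 0.0], [0.925, -0.381, 0.001], [0.001, -0.0, -1.0]]
force: [0.5, -0.3, -1.7]
gripper_width: 0.0908
[ 0.4164 -0.2715  0.2657] [[0.381, 0.925, 0.0], [0.925, -0.381, 0.001], [0.001, -0.0, -1.0]] [ 32.7  12.4  -6.9 105.4   1.6  62.3   2.8] 0.09082085218566739
bar [489.  68.] (array([ 644.7, -252.9]), 118.0, 16.3, -84.3) [ 51.  174.9 235.9] [158.  236.7 248.4]
bar [286. 135.] (array([ 431.1, -236.6]), 124.8, 19.3, 67.3) [-25.8  -9.8 243.4] [ 99.5   9.9 248.9]
bar [520. 257.] (array([ 630.4, -474.6]), 97.8, 64.5, -9.9) [-125.   216.8  235.7] [-63.7 321.2 240. ]
```

```bash
python3 -m jog '[[91,-3,0,50,0,0,0],[91,-3,0,100,0,0,0],[91,-3,0,150,0,0,0],[91,-3,0,200,0,0,0],[91,-3,0,225,0,0,0],[91,-3,0,242,0,0,0],[91,-3,0,242,0,0,0],[91,-3,0,242,0,0,0],[15,-3,0,242,0,0,0],[15,-3,0,242,0,0,0],[15,-3,0,242,0,0,0],[15,-3,0,242,0,0,0],[15,-3,0,242,0,0,0],[15,-3,0,242,0,0,0],[15,-3,0,242,0,0,0],[15,-3,0,242,0,0,0],[15,-3,0,242,0,0,0],[15,-3,0,242,0,0,0],[15,-3,0,242,0,0,0]]' 60; python3 -m jog '[[15,0,0,-10,0,0,0],[15,0,0,-30,0,0,0],[15,0,0,-70,0,0,0],[15,0,0,-110,0,0,0],[15,0,0,-150,0,0,0],[15,0,0,-190,0,0,0],[15,0,0,-190,0,0,0]]'; python3 look.py w9;  python3 - <<'E'
from h import *
f=np.load('w9.npz');im,d,P=f['im'],f['d'],f['P']; s=bot.sense()
T=(P-s['tcp_pos'])@s['ee_rot']*1000
print([(r,T[r,286].round(1).tolist()) for r in range(50,262,8)])
E
```

```text
time_s: 19.5
tcp_pos: [0.4149, -0.2754, 0.0237]
ee_rot: [[0.381, 0.924, -0.0], [0.924, -0.381, 0.0], [-0.0, -0.0, -1.0]]
force: [0.2, -0.9, -0.9]
gripper_width: 0.0193
time_s: 20.2
tcp_pos: [0.4173, -0.2766, 0.2196]
ee_rot: [[0.381, 0.924, 0.008], [0.924, -0.381, -0.005], [-0.001, 0.009, -1.0]]
force: [0.5, -0.3, -1.8]
gripper_width: 0.0195
[ 0.4173 -0.2766  0.2196] [[0.381, 0.924, 0.008], [0.924, -0.381, -0.005], [-0.001, 0.009, -1.0]] [ 33.1  15.   -7.  109.1   2.2  55.5   2.7] 0.01951936140791353
[(50, [99.0, 1.4, 0.6]), (58, [96.4, 1.4, 1.8]), (66, [93.6, 1.4, 1.1]), (74, [90.8, 1.4, 0.5]), (82, [88.0, 1.4, -0.3]), (90, [85.1, 1.4, 0.4]), (98, [82.3, 1.4, 0.4]), (106, [79.3, 1.4, 2.7]), (114, [76.4, 1.4, 0.0]), (122, [73.3, 1.4, 0.9]), (130, [70.3, 1.4, 0.3]), (138, [67.1, 1.4, 1.3]), (146, [64.0, 1.4, 1.2]), (154, [60.9, 1.4, 0.5]), (162, [57.7, 1.4, 0.6]), (170, [54.2, 1.4, 1.7]), (178, [51.1, 1.4, 0.7]), (186, [47.6, 1.4, 1.5]), (194, [44.0, 1.5, 1.8]), (202, [40.4, 1.5, 2.5]), (210, [37.4, 1.5, 0.9]), (218, [33.5, 1.5, 1.7]), (226, [29.9, 1.5, 1.5]), (234, [26.5, 1.5, 0.9]), (242, [22.8, 1.5, 0.8]), (250, [18.9, 1.5, 1.0]), (258, [15.4, 1.5, 0.5])]
```

```bash
python3 -m jog '[[15,45,-10,0,0,0,0.12],[15,90,-20,0,0,0,0.24],[15,135,-30,0,0,0,0.36],[15,180,-42,0,0,0,0.48],[15,225,-53,0,0,0,0.6],[15,270,-64,0,0,0,0.72],[15,315,-74,0,0,0,0.84],[15,343,-81,20,0,0,0.885],[15,343,-81,60,0,0,0.885],[15,343,-81,100,0,0,0.885],[15,343,-81,125,0,0,0.885],[15,343,-81,125,0,0,0.885],[15,343,-81,125,0,0,0.885]]' 60; python3 look.py w10;  python3 - <<'E'
from h import *
f=np.load('w10.npz');im,d,P=f['im'],f['d'],f['P']; s=bot.sense();c=bot.camera_info('wrist')
T=(P-s['tcp_pos'])@s['ee_rot']*1000;Z=P[...,2]
print([(r,T[r,286].round(1).tolist()) for r in range(20,262,11)])
for q,ce in comps((Z>.044)&(Z<.058)&(d>0)): print('roof',ce,q.sum(),rect(q,.051,c,s),T[q].min(0).round(1),T[q].max(0).round(1))
for r in (100,200): 
    k=(Z[r]>.07)&(np.abs(np.arange(560)-286)<50); print(r,T[r,k][[0,-1],:2].round(1).tolist(),np.nonzero(k)[0][[0,-1]])
E
```

```text
time_s: 21.55
tcp_pos: [0.4701, 0.0725, 0.0885]
ee_rot: [[0.957, 0.291, -0.002], [0.291, -0.957, -0.0], [-0.002, -0.0, -1.0]]
force: [0.9, 0.8, -1.0]
gripper_width: 0.0194
[0.4701 0.0725 0.0885] [[0.957, 0.291, -0.002], [0.291, -0.957, -0.0], [-0.002, -0.0, -1.0]] [ -7.1  23.8 -10.4 119.8   6.9  37.2 -95.2] 0.019369387254433823
[(20, [114.0, 0.1, 39.7]), (31, [114.9, 0.0, 77.0]), (42, [100.9, 0.1, 4.8]), (53, [97.2, 0.1, 4.8]), (64, [93.6, 0.1, 6.1]), (75, [89.7, 0.1, 5.1]), (86, [85.8, 0.1, 5.9]), (97, [81.8, 0.1, 4.8]), (108, [77.8, 0.1, 3.7]), (119, [73.7, 0.1, 5.3]), (130, [69.7, 0.1, 3.3]), (141, [65.2, 0.1, 5.1]), (152, [60.8, 0.2, 5.1]), (163, [56.4, 0.2, 5.2]), (174, [52.0, 0.2, 4.6]), (185, [47.6, 0.2, 3.9]), (196, [42.6, 0.2, 4.8]), (207, [37.9, 0.2, 4.6]), (218, [32.5, 0.2, 6.1]), (229, [27.9, 0.2, 4.8]), (240, [23.0, 0.2, 4.5]), (251, [17.9, 0.2, 4.2])]
roof [290.  11.] 2008 (array([584.8, 105. ]), 40.1, 9.1, -73.1) [113.6 -18.1  35.3] [121.9  21.8  45.4]
roof [ 40. 373.] 232 (array([354.6, 195.5]), 33.5, 5.6, 24.9) [ -98.9 -157.5   39.8] [ -64.6 -151.3   45.3]
100 [[80.7, -9.9], [80.7, 9.7]] [260 311]
200 [[40.4, -9.9], [40.9, 9.8]] [262 309]
```

View pics/w10.png

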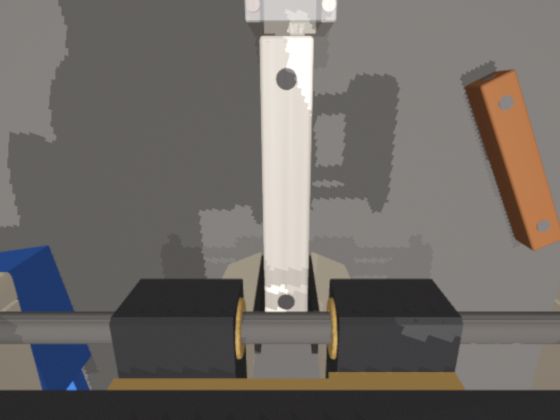

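Wrist view: long bar level, nose at row 37 just before the mouth at row 23. The roof is offset about 2 mm in tool +y. Correcting, then inserting.

```bash
python3 -m jog '[[15,0,2,20,0,0,0],[15,0,2,38,0,0,0],[15,0,2,43,0,0,0],[15,0,2,43,0,0,0],[15,8,2,43,0,0,0],[15,16,2,43,0,0,0],[15,24,2,43,0,0,0],[15,32,2,43,0,0,0],[15,40,2,43,0,0,0],[15,40,2,43,0,0,0]]' 60;  python3 -m jog '[[15,8,0,0,0,0,0],[15,16,0,0,0,0,0],[15,24,0,0,0,0,0],[15,32,0,0,0,0,0],[15,40,0,0,0,0,0],[15,46,0,0,0,0,0],[15,50,0,0,0,0,0],[15,50,0,0,0,0,0],[15,50,0,0,0,0,0]]' 60; python3 look.py w11;  python3 - <<'E'
from h import *
f=np.load('w11.npz');im,d,P=f['im'],f['d'],f['P']; s=bot.sense();c=bot.camera_info('wrist')
T=(P-s['tcp_pos'])@s['ee_rot']*1000;Z=P[...,2]
X=lambda r,z:((ray([286,r],z,c,s)[0]-s['tcp_pos'])@s['ee_rot']*1000)[0].round(1)
print([(r,T[r,286].round(1).tolist()) for r in range(236,272,3)])
print([(r,int(im[r,270].mean()),int(im[r,286].mean()),X(r,.041),X(r,.012)) for r in range(0,60,2)])
E
```

```text
time_s: 22.6
tcp_pos: [0.5111, 0.0829, 0.0458]
ee_rot: [[0.957, 0.291, 0.001], [0.291, -0.957, 0.0], [0.001, -0.0, -1.0]]
force: [-0.4, -0.8, -1.1]
gripper_width: 0.0193
time_s: 23.5
tcp_pos: [0.5572, 0.0967, 0.0456]
ee_rot: [[0.957, 0.29, -0.0], [0.29, -0.957, -0.0], [-0.0, 0.0, -1.0]]
force: [-0.4, 0.1, -1.4]
gripper_width: 0.0195
[0.5572 0.0967 0.0456] [[0.957, 0.29, -0.0], [0.29, -0.957, -0.0], [-0.0, 0.0, -1.0]] [ -8.9  33.6  -8.9 109.2   8.1  37.8 -95.8] 0.019507992669194226
[(236, [29.6, 0.4, -5.4]), (239, [28.7, 0.4, -6.4]), (242, [27.1, 0.4, -5.7]), (245, [25.6, 0.4, -5.4]), (248, [20.1, 0.4, 3.8]), (251, [18.8, 0.4, 3.7]), (254, [17.0, 0.4, 4.3]), (257, [16.0, 0.4, 3.4]), (260, [14.3, 0.4, 3.9]), (263, [13.3, 0.4, 3.0]), (266, [11.2, 0.4, 4.3]), (269, [9.7, 0.4, 4.3])]
[(0, 203, 221, np.float64(115.6), np.float64(121.8)), (2, 204, 204, np.float64(114.9), np.float64(121.0)), (4, 203, 203, np.float64(114.3), np.float64(120.3)), (6, 203, 204, np.float64(113.7), np.float64(119.5)), (8, 204, 203, np.float64(113.0), np.float64(118.8)), (10, 190, 191, np.float64(112.4), np.float64
[... 598 characters left out ...]
.5)), (34, 194, 194, np.float64(104.6), np.float64(108.7)), (36, 208, 206, np.float64(104.0), np.float64(107.9)), (38, 218, 215, np.float64(103.3), np.float64(107.1)), (40, 221, 219, np.float64(102.6), np.float64(106.3)), (42, 222, 219, np.float64(102.0), np.float64(105.5)), (44, 221, 219, np.float64(101.3), np.float64(104.7)), (46, 221, 219, np.float64(100.6), np.float64(103.9)), (48, 222, 219, np.float64(100.0), np.float64(103.0)), (50, 221, 219, np.float64(99.3), np.float64(102.2)), (52, 221, 219, np.float64(98.6), np.float64(101.4)), (54, 221, 218, np.float64(97.9), np.float64(100.6)), (56, 221, 219, np.float64(97.2), np.float64(99.8)), (58, 221, 218, np.float64(96.6), np.float64(99.0))]
```

View pics/w11.png

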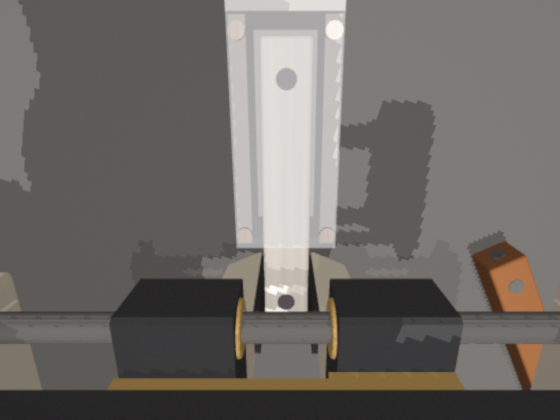

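Wrist view: nose at row 36, back-stop floor edge at row 30. The gap is about 6.6 mm, so advance about 4 mm and lower.

```bash
python3 -m jog '[[15,3,0,0,0,0,0],[15,5,0,0,0,0,0],[15,5,0,0,0,0,0],[15,5,0,0,0,0,0],[15,5,0,3,0,0,0],[15,5,0,6,0,0,0],[15,5,0,8,0,0,0],[15,5,0,9,0,0,0],[15,5,0,9,0,0,0]]' 60; python3 -m jog '[[40,0,0,0,0,0,0],[40,0,0,0,0,0,0],[40,0,0,0,0,0,0],[40,0,0,0,0,0,0],[40,0,0,0,0,0,0],[40,0,0,0,0,0,0]]' 60; python3 look.py w12;  python3 - <<'E'
from h import *
f=np.load('w12.npz');im,d,P=f['im'],f['d'],f['P']; s=bot.sense();c=bot.camera_info('wrist')
Z=P[...,2];T=(P-s['tcp_pos'])@s['ee_rot']*1000
X=lambda r,z:((ray([286,r],z,c,s)[0]-s['tcp_pos'])@s['ee_rot']*1000)[0].round(1)
print([(r,T[r,286,0].round(1),Z[r,286].round(4)) for r in range(240,275,3)])
print([(r,int(im[r,275].mean()),X(r,.032),X(r,.012)) for r in range(0,70,2)])
E
```

```text
time_s: 24.45
tcp_pos: [0.5621, 0.0982, 0.0365]
ee_rot: [[0.957, 0.29, -0.0], [0.29, -0.957, -0.0], [-0.0, -0.0, -1.0]]
force: [0.5, -0.2, -0.1]
gripper_width: 0.0195
time_s: 25.05
tcp_pos: [0.5623, 0.0983, 0.0368]
ee_rot: [[0.957, 0.29, 0.0], [0.29, -0.957, -0.0], [0.0, 0.0, -1.0]]
force: [0.7, 0.3, 0.4]
gripper_width: 0.0401
[0.5623 0.0983 0.0368] [[0.957, 0.29, 0.0], [0.29, -0.957, -0.0], [0.0, 0.0, -1.0]] [ -9.1  34.7  -8.8 108.7   8.3  37.2 -96. ] 0.04013212930010787
[(240, np.float64(31.5), np.float64(0.0511)), (243, np.float64(30.5), np.float64(0.0515)), (246, np.float64(28.6), np.float64(0.0501)), (249, np.float64(28.2), np.float64(0.0518)), (252, np.float64(26.6), np.float64(0.0511)), (255, np.float64(25.0), np.float64(0.0504)), (258, np.float64(23.7), np.float64(0.0503)), (261, np.float64(22.3), np.float64(0.0502)), (264, np.float64(21.2), np.float64(0.0505)), (267, np.float64(19.9), np.float64(0.0505)), (270, np.float64(9.0), np.float64(0.0322)), (273, np.float64(7.3), np.float64(0.032))]
[(0, 202, np.float64(115.6), np.float64(119.9)), (2, 202, np.float64(115.0), np.float
[... 907 characters left out ...]
at64(102.7), np.float64(105.2)), (42, 219, np.float64(102.0), np.float64(104.4)), (44, 219, np.float64(101.3), np.float64(103.6)), (46, 219, np.float64(100.6), np.float64(102.9)), (48, 218, np.float64(100.0), np.float64(102.1)), (50, 219, np.float64(99.3), np.float64(101.3)), (52, 219, np.float64(98.6), np.float64(100.6)), (54, 219, np.float64(97.9), np.float64(99.8)), (56, 219, np.float64(97.3), np.float64(99.0)), (58, 219, np.float64(96.6), np.float64(98.2)), (60, 220, np.float64(95.9), np.float64(97.4)), (62, 219, np.float64(95.2), np.float64(96.7)), (64, 219, np.float64(94.5), np.float64(95.9)), (66, 219, np.float64(93.8), np.float64(95.1)), (68, 219, np.float64(93.1), np.float64(94.3))]
```

Long bar: top at 32 mm, centre about +0.2 mm from home. Retreating, then a numeric check from above, since I've used up my picture views.

```bash
python3 -m jog '[[45,0,0,-20,0,0,0],[60,0,0,-50,0,0,0],[60,0,0,-100,0,0,0],[60,0,0,-150,0,0,0],[60,0,0,-200,0,0,0],[60,0,-45,-245,0,0,0],[60,0,-90,-245,0,0,0],[60,0,-90,-245,0,0,0],[60,0,-90,-245,0,0,0]]'; python3 look.py w13;  python3 - <<'E'
from h import *
f=np.load('w13.npz');im,d,P=f['im'],f['d'],f['P']; s=bot.sense();c=bot.camera_info('wrist')
Z=P[...,2]
for q,ce in comps((Z>.044)&(Z<.058)&(d>0)): print('roof',ce,q.sum(),rect(q,.051,c,s))
for q,ce in comps((Z>.026)&(Z<.038)&(d>0)&(im.min(2)>120),60): print('bar tail',ce,q.sum(),rect(q,.032,c,s),np.percentile(Z[q],[10,50,90]).round(4))
im,d,c,s=grab('scene');Z0=np.load('scene.npz')
P1=pts(d,c,s)
for q,ce in comps((P1[...,2]>.007)&(P1[...,2]<.16)&(d>0),120): print(ce,np.median(P1[q],0).round(3)) if abs(P1[q][:,1].mean())<.6 else 0
E
```

```text
time_s: 26.0
tcp_pos: [0.5353, 0.1865, 0.2821]
ee_rot: [[0.956, 0.294, 0.0], [0.294, -0.956, 0.001], [0.001, -0.001, -1.0]]
force: [0.7, -0.8, -0.2]
gripper_width: 0.0598
[0.5353 0.1865 0.2821] [[0.956, 0.294, 0.0], [0.294, -0.956, 0.001], [0.001, -0.001, -1.0]] [ -15.1   18.7  -12.7   94.6    4.3   67.2 -101.7] 0.059808875921139544
roof [184.  44.] 3958 (array([627.5, 312.3]), 78.4, 41.6, 16.2)
roof [378. 109.] 4040 (array([625.5, 116.2]), 93.4, 41.4, 16.9)
roof [226. 303.] 139 (array([372.7, 206. ]), 32.4, 12.7, 1.7)
bar tail [193. 111.] 818 (array([568.6, 295.8]), 42.9, 20.9, 16.3) [0.0305 0.0318 0.0329]
bar tail [368. 174.] 595 (array([559.9,  96.3]), 35.2, 20.6, 16.5) [0.0305 0.0317 0.0327]
[535.  43.] [-0.292  0.227  0.051]
[378.  85.] [ 0.06  -0.076  0.016]
[165.  83.] [ 0.414 -0.59   0.012]
[141. 148.] [ 0.633 -0.473  0.03 ]
[199. 194.] [ 0.651 -0.257  0.024]
[ 79. 222.] [ 0.888 -0.447  0.019]
[284. 211.] [ 0.557 -0.049  0.02 ]
[416. 220.] [0.394 0.234 0.047]
[323. 263.] [0.629 0.115 0.051]
[550. 276.] [0.355 0.55  0.057]
[252. 303.] [0.803 0.045 0.057]
[395. 311.] [0.629 0.31  0.05 ]
[311. 329.] [0.785 0.19  0.096]
```

```bash
python3 - <<'E'
from h import *
f=np.load('w13.npz');im,P=f['im'],f['P']; s=bot.sense()
o=np.array([.6255,.1162])-.0265*np.array([.957,.291])
for col in(364,368):
  print([(r,((P[r,col,:2]-o)@[.957,.291]*1000).round(1),(P[r,col,2]*1000).round(1),int(im[r,col].mean())) for r in range(152,204,2)])
E
```

```text
[(152, np.float64(-13.5), np.float64(50.0), 251), (154, np.float64(-15.6), np.float64(50.2), 254), (156, np.float64(-17.4), np.float64(51.6), 254), (158, np.float64(-19.7), np.float64(50.3), 253), (160, np.float64(-25.0), np.float64(32.7), 253), (162, np.float64(-27.1), np.float64(33.3), 255), (164, np.float64(-29.7), np.float64(31.6), 255), (166, np.float64(-32.0), np.float64(30.8), 255), (168, np.float64(-34.1), np.float64(31.6), 255), (170, np.float64(-36.1), np.float64(32.7), 255), (172, np.float64(-38.8), np.float64(30.5), 255), (174, np.float64(-40.7), np.float64(32.4), 255), (176, np.float64(-43.1), np.float64(31.8), 255), (178, np.float64(-45.1), np.float64(32.8), 255), (180, np.float64(-47.5), np.float64(32.5), 255), (182, np.float64(-50.1), np.float64(31.0), 255), (184, np.float64(-52.4), np.float64(31.0), 255), (186, np.float64(-54.5), np.float64(32.1), 255), (188, np.float64(-56.8), np.float64(31.8), 255), (190, np.float64(-59.2), np.float64(31.5), 255), (192, np.float64(-65.2), np.float64(18.4), 201), (194, np.float64(-68.0), np.float64(16.8), 208), (196, np.float64(-75.
[... 743 characters left out ...]
oat64(32.6), 254), (176, np.float64(-43.1), np.float64(31.8), 175), (178, np.float64(-45.3), np.float64(32.0), 140), (180, np.float64(-47.4), np.float64(32.5), 140), (182, np.float64(-50.1), np.float64(31.1), 230), (184, np.float64(-52.4), np.float64(31.1), 255), (186, np.float64(-54.7), np.float64(31.1), 255), (188, np.float64(-57.2), np.float64(30.2), 255), (190, np.float64(-58.8), np.float64(32.9), 254), (192, np.float64(-65.2), np.float64(18.1), 198), (194, np.float64(-68.4), np.float64(15.5), 208), (196, np.float64(-75.1), np.float64(0.5), 153), (198, np.float64(-77.6), np.float64(0.8), 129), (200, np.float64(-80.3), np.float64(0.3), 129), (202, np.float64(-82.9), np.float64(0.1), 129)]
```

The long bar's tail ends at about −60 mm, so its centre is at about +2.5 mm. The back stop bounds it at +2.5 mm and the tolerance is 3.6 mm. It lies flat behind the lip, and nothing else has moved. Handing in.

```bash
python3 -c "
from bench import bot
print(bot.job_done())"
```

```text
the job is handed in; nothing more can be done
None
```

I handed the job in at about 26 s with both bars filed in their matching cradles; the system gave no verdict.

- **Gauge check:** I put the bar that measured about 112 mm in the gauge. It went down to the bed (top at 40 mm) and rested there released for over half a second. The other bar measured about 126 mm, so I did not try it in the gauge.
- **Short bar:** I slid it into the shorter cradle in two steps, with a regrip on the way. It lies flat with its top at 32 mm and its tail behind the lip. Its centre is between 0.8 mm short of home and home, depending on the view, and it lines up with the cradle.
- **Long bar:** I gripped it near the tail and slid it into the longer cradle in one pass. It also lies flat with its top at 32 mm and its tail behind the lip.
- **Checks that disagreed:** For the long bar's position along its cradle, the close view gave +0.2 mm and the view from above gave about +2.7 mm. The back stop limits it to +2.5 mm and the tolerance is 3.6 mm, so it should pass either way.
- **Other things:** The last scene image showed the bottle, tip box and slide box about where they started, within measuring error. The gripper was clear of everything. I had used all 12 picture views by then, so the final checks were by depth numbers only.

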